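# Open the bench incubator and load the blue tube rack

### The job

Swing the little incubator's door open by its handle until it stands about square to the front, or wider. Then put the blue tube rack in, upright and lengthwise, and slide it under the roof until it is fully home against the rear wall. Leave the door standing open, and leave the orange rack and the bottles where they are.

Things in the scene. Friction and masses are not known exactly. Their poses are not given: they have to be found in the camera images.
- incubator: Low lilac bench incubator, fixed. Origin: on the bench under the middle of the chamber's mouth (front edges of floor, walls, roof). x runs into the chamber, y left, z up. Floor 8 mm above the bench, ceiling 87, roof top 97 mm; inner width 170 mm, side walls 15 mm; rear wall (a firm stop) 142 mm in from the mouth; behind it, to 227 mm, a tower 145 mm tall.
- door (a joint): Door angle, rad: 0 closed, grows as it opens towards the robot, stop at 1.9; starts 0 to 0.1. Hollow pan, open towards the chamber, 200 mm wide, 40 mm deep (closed, its outer face is 40 mm in front of the mouth), top 97 mm above the bench. No latch; light friction (under 0.2 N m), stays where it is left.
- door_handle (a point): Grip point on the door's handle, 75 mm above the bench: an upright round steel bar, 14 mm diameter, 8 to 100 mm above the bench, 42 mm in front of the door's outer face, held by two studs at 20 and 44 mm height; its upper 50 mm is free all round, can be pinched from above and can turn between the fingers. Door closed, it is at x = -82, y = -70 mm in the incubator's frame.
- door_hinge (a point): Point on the door's upright hinge line, 50 mm above the bench, at x = 0, y = +100 mm in the incubator's frame (left edge of the mouth seen from the robot). The door opens clockwise seen from above; the handle follows an arc about it.
- blue_rack: Blue tube rack with 12 white caps (one solid piece), loose on the bench, 150 mm long (x), 60 mm wide (y); body 50 mm tall, caps to 60 mm; about 0.25 kg. Origin: centre of its underside; z up; both ends alike. Fully home it touches the rear wall and its near end stands 8 mm out of the mouth, which the hollow door clears.
- orange_rack: Bystander: orange tube rack of the same shape and size with a few caps, loose on the bench beside the blue one; the two may be either way round. Origin: centre of its underside, x along its length.
- dark_bottle: Bystander: dark reagent bottle with a white cap, 68 mm diameter, 150 mm tall. Origin: centre of its underside.
- amber_bottle: Bystander: amber bottle with a blue cap, 68 mm diameter, 140 mm tall. Origin: centre of its underside.

How it is judged:
On the way, in this order (a step that is already met when the one before it is completed fails the run):
1. the door is pulled open past 0.2 rad (11 degrees) with the gripper at its handle (TCP within 70 mm of the grip point) (value of joint door above 0.2 rad and distance between the grasp point and door_handle below 0.07 m), for 0.05 s.
2. the door stands open by at least 1.4 rad (80 degrees) (value of joint door above 1.4 rad), for 0.2 s.
At the end, for the whole second after the job is handed in: The door stands open by at least 1.4 rad (80 degrees) and still. The blue rack lies at rest on the chamber's floor, upright within 0.1 rad, its length within 0.25 rad of the chamber's, its middle at least 47 mm inside the mouth (67 mm when touching the rear wall: at most 20 mm short) (value of joint door above 1.4 rad and x of blue_rack in the frame of incubator between 0.047 and 0.08 m and y of blue_rack in the frame of incubator between -0.06 and 0.06 m and z of blue_rack in the frame of incubator between 0.004 and 0.014 m and angle between blue_rack's own z axis and vertical below 0.1 rad and angle between the x axis of blue_rack and the x axis of incubator, either way round below 0.25 rad and linear speed of blue_rack below 0.02 m/s and angular speed of blue_rack below 0.2 rad/s and velocity of joint door between -0.05 and 0.05 rad/s).
It fails at once if the orange rack is knocked over or moved more than 40 mm (distance of orange_rack from where it was at the start of the episode above 0.04 m or angle between orange_rack's own z axis and vertical above 0.4 rad).
It fails at once if the dark bottle is knocked over or moved more than 40 mm (distance of dark_bottle from where it was at the start of the episode above 0.04 m or angle between dark_bottle's own z axis and vertical above 0.4 rad).
It fails at once if the amber bottle is knocked over or moved more than 40 mm (distance of amber_bottle from where it was at the start of the episode above 0.04 m or angle between amber_bottle's own z axis and vertical above 0.4 rad).
It fails at once if the blue rack is tipped more than 40 degrees (angle between blue_rack's own z axis and vertical above 0.7 rad).
It also fails if it takes over 72 s, if anything falls off the work surface, if the arm or the gripper's body presses on something with over 40 N, if the wrist force passes 120 N, or if a joint passes its speed limit or range.

### The arm

A 7-joint arm with a two-finger parallel gripper is mounted at the origin on the work surface. World frame = base frame: x ahead of the robot, y to its left, z up, the work surface at z = 0. Lengths are in m, angles in rad, forces in N, time in s.
With the tool pointing down it reaches from about 0.4 to 0.875 m from the base axis. Payload 6.5 kg.
Tool frame: the origin (TCP) lies between the finger pads, 19 mm behind the fingertips; this is the grasp point; z points along the fingers, y is the line along which they close (so a half turn about z gives the same grasp; the last joint's range is limited). The gripper opens to 85 mm and grips with 20 to 120 N. Pads are 22 mm wide; open, the fingers measure 114 mm over their backs; the gripper's body (76 mm by 85 mm) begins 54 mm behind the grasp point. The pads swing forward as they close: fully open they stand 13 mm farther back than shut.
Start: joints at [-1.413, 0.536, -0.004, 1.538, 0.003, 1.067, -0.071], TCP at [0.144, 0.634, 0.25] pointing down, gripper open.
Joint ranges: [-2.7, 2.7], [-0.37, 2.16], [-1.27, 1.26], [0.24, 2.4], [-1.31, 4.45], [0.19, 1.91], [-2.76, 2.76]. Speed limits (rad/s): [2.39, 2.39, 3.14, 3.14, 3.14, 3.14, 3.14].

### API

Orientations are given as a unit quaternion [w, x, y, z].
In Python, from workcell import get_state, capture, finish_job, spot_in, pinpoint gives the robot as it stands.
- The arm moves only by the shell command python3 -m handwheel 'ROWS' [FORCE]. ROWS is text: rows parted by semicolons, each of 7 numbers parted by spaces: the shift along the tool's x, y, z in cm, then the turn, a rotation vector about the tool's x, y, z in rad, then the opening, from 0 (shut) to 1 (fully open). In form: x y z rx ry rz claw; .... A call has 1 to 20 rows; each row shifts and turns the commanded pose from where the row before left it, along the tool's axes as they then stand; what a row does not reach is not made up. A row lasts 1/8 s, in which the tool goes at most 62.5 mm and 10.7 degrees, less where a joint would pass 70% of its speed; a pose out of reach is approached as far as the arm can. A call is refused whole if a number of a shift passes 6.25 or a number of a turn 0.188, either way. A call with a gripper value outside its range is refused whole. The fingers move at their own pace and stop on an object; FORCE is the grip in N (left out, the last holds). Time passes only in rows, so rows that do not move let the fingers close. It gives the time, the measured TCP pose, the force, the opening and the grip force at its end, in the units of the state.
- get_state(): the state, without advancing time (a new reading comes with each control period).
- capture(name): name is "scene" or "top"; returns a dict with "color" (480x640x3 uint8, blue, green, red), "depth" (480x640 float32, m along the optical axis (not along the pixel's ray), 0 where there is no reading), "K" (3x3 intrinsics, pixels), "R" (3x3) and "t" (3): a world point X has camera coordinates R X + t. Camera axes: x right, y down, z forward; pixel columns grow to the right and rows downward; lengths in m; the calibration is good to about 2 mm. A picture is of the moment at which its call begins.
- finish_job(): hands the job in; it is judged then, once.
Trained networks look in a picture, given as the dict that the camera call returned (one of the last four; its "shot" number tells which), for a name from the list of things; names that differ only in an ending like _2 or _b are one class to them, and where a whole thing is asked for, a point or a joint stands for the part that bears it (a point fixed in the world has none). Each returns a list of dicts, best first, with "conf" (0 to 1); they miss things now and then, are a little off and sometimes report something else, mostly with a low value. They report only what shows in the picture. A call takes as long as a camera call.
- spot_in(name, picture): "at" ([column, row] in pixels, amid what is visible of it).
- pinpoint(name, picture): "at" ([column, row] in pixels: a listed point, or the origin of a listed thing).
The state is a dict: "time_s": time; "q": joint angles; "joint_velocities": joint speeds; "joint_efforts": joint torques, N m; "position": TCP position; "ee_rot": TCP orientation; "ft_force": force on the tool from outside, world axes, zero at the start; "torque": the same for the moment, N m; "gripper_width": opening from 0.0 (shut) to 1.0 (fully open); "finger_force": force on a finger pad.
Only numpy, scipy, OpenCV 4.12 (cv2) and the standard library are available. Lean on these libraries where they do the work, as an engineer would, in place of code of your own. Each camera call takes 0.05 s, during which the arm holds its last target. There are 200 camera calls.

## Working session

There is one attempt and no reset: what is moved stays moved. The work goes in short steps, Python scripts to look and compute and a shell command to move; the robot and the scene stay as the last step left them, time stands still between calls to the robot, and variables do not carry over. Pictures are saved under pics/ and viewed, at most 10 in all, crops included, and the job is handed in when it is done.

```bash
mkdir -p pics; cat > h.py <<'E'
import numpy as np, cv2
from workcell import *
def ray(c,px,z):
    """world point on pixel ray at height z"""
    K,R,t=map(np.array,(c["K"],c["R"],c["t"]))
    d=R.T@np.linalg.inv(K)@[px[0],px[1],1.]; o=-R.T@t
    return o+d*(z-o[2])/d[2]
def cloud(c):
    K,R,t=map(np.array,(c["K"],c["R"],c["t"]))
    v,u=np.mgrid[:480,:640]; z=c["depth"]
    p=np.stack([(u-K[0,2])/K[0,0]*z,(v-K[1,2])/K[1,1]*z,z],-1)
    w=(p-t)@R; w[z==0]=np.nan
    return w
E
python3 - <<'E'
from h import *
H=dict(incubator=0,door_handle=.075,door_hinge=.05,blue_rack=0,orange_rack=0,dark_bottle=0,amber_bottle=0)
print(get_state())
for n in("scene","top"):
    c=capture(n); cv2.imwrite(f"pics/{n}1.png",c["color"]); print(n,(-np.array(c["R"]).T@c["t"]).round(3))
    for k,z in H.items():
        for r in pinpoint(k,c)[:2]: print(k,np.round(r["at"]),round(r["conf"],2),ray(c,r["at"],z).round(3))
E
```

```text
{'time_s': 0.0, 'q': array([-1.41320095,  0.53718736, -0.00446744,  1.53886736,  0.00259405,
        1.06727664, -0.07117569]), 'joint_velocities': array([ 0.00160363,  0.00077777, -0.00148799, -0.00056786,  0.00204377,
       -0.00015168,  0.00103486]), 'joint_efforts': array([-7.16955174e-05, -5.83388114e+01,  1.04932118e+00, -2.59118342e+01,
        1.24467132e-02,  9.20426915e-03, -2.13890098e-05]), 'position': array([0.14412055, 0.63321251, 0.24910129]), 'ee_rot': array([-4.32910961e-05,  1.11605579e-01,  9.93752205e-01, -8.65396801e-04]), 'ft_force': array([-0.5415786 ,  0.53355453, -0.53648203]), 'torque': array([-0.00375781,  0.00172084,  0.03545362]), 'finger_force': 0.0, 'gripper_width': 1.0012589157708727}
scene [ 1.27  -0.403  1.154]
incubator [337. 291.] 0.82 [0.639 0.081 0.   ]
door_handle [290. 267.] 0.82 [ 0.558 -0.004  0.075]
door_hinge [366. 256.] 0.88 [0.622 0.183 0.05 ]
blue_rack [162. 338.] 0.76 [ 0.515 -0.339  0.   ]
orange_rack [217. 302.] 0.56 [ 0.497 -0.183  0.   ]
amber_bottle [426. 211.] 0.77 [0.561 0.45  0.   ]
amber_bottle [215. 354.] 0.29 [ 0.623 -0.254  0.   ]
top [0.359 0.093 1.334]
incubator [330. 198.] 0.9 [ 0.643  0.079 -0.   ]
door_handle [361. 233.] 0.83 [0.542 0.008 0.075]
door_hinge [290. 205.] 0.6 [0.618 0.176 0.05 ]
door_hinge [327. 198.] 0.15 [0.634 0.086 0.05 ]
blue_rack [501. 245.] 0.55 [ 0.512 -0.348  0.   ]
orange_rack [438. 248.] 0.61 [ 0.508 -0.19   0.   ]
dark_bottle [462. 197.] 0.98 [ 0.638 -0.259  0.   ]
amber_bottle [185. 229.] 0.6 [0.574 0.448 0.   ]
```

View pics/scene1.png

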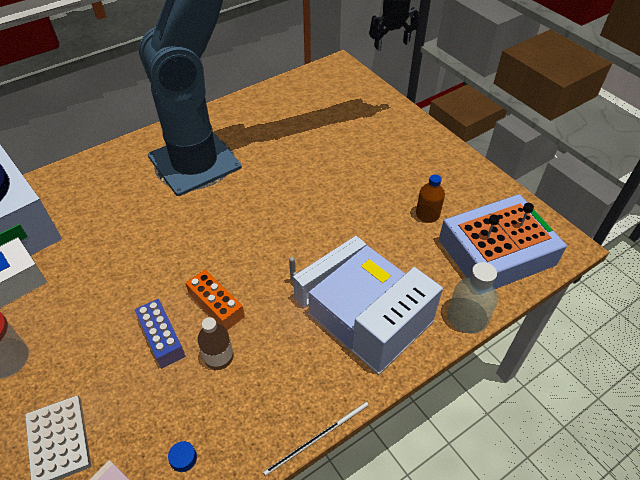

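View pics/top1.png

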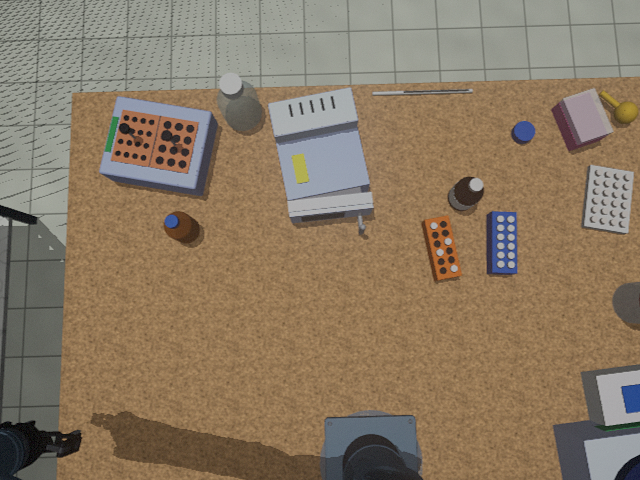

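The scene image shows the incubator at (370,300) with its handle at (291,268). The blue rack is at (160,332), orange at (216,298), dark bottle at (214,345) and amber at (430,200). The top image agrees, with the handle at (361,224) and the blue rack at (503,243). Next I'll refine the positions with depth.

```bash
python3 - <<'E'
from h import *
def rect(P):
    r=cv2.minAreaRect(np.float32(P*1000)); b=cv2.boxPoints(r); 
    return np.round(r[0],1),np.round(r[1],1),round(r[2],1),b.round(0).tolist()
for n in("top","scene"):
    c=capture(n); w=cloud(c); hsv=cv2.cvtColor(c["color"],cv2.COLOR_BGR2HSV)
    X,Y,Z=w[...,0],w[...,1],w[...,2]
    box=lambda x0,x1,y0,y1,z0,z1:(X>x0)&(X<x1)&(Y>y0)&(Y<y1)&(Z>z0)&(Z<z1)
    def clean(m): 
        return w[cv2.morphologyEx(m.astype(np.uint8),cv2.MORPH_OPEN,np.ones((2,2)))>0][:,:2]
    print(n)
    print("tower",rect(clean(box(.5,1,-.1,.35,.138,.152))))
    print("roof",rect(clean(box(.45,1,-.1,.35,.09,.104))))
    m=box(.5,.6,-.06,.05,.06,.115); P=w[m]; 
    print("handle pts",np.c_[P][:40].round(3).tolist()[::3], len(P))
    m=box(.35,.62,-.45,-.28,.04,.075); print("blue",rect(clean(m)),np.nanmedian(Z[m]))
    m=box(.35,.6,-.26,-.08,.04,.075); print("orange",rect(clean(m)))
    m=box(.58,.7,-.35,-.2,.1,.17); print("dark",rect(clean(m)))
E
```

```text
top
tower (array([842.7, 107.3]), array([ 78.3, 238.8]), 22.6, [[761.0, 203.0], [852.0, -18.0], [925.0, 12.0], [833.0, 233.0]])
roof (array([nan, nan]), array([0., 0.]), 0.0, [[nan, nan], [nan, nan], [nan, nan], [nan, nan]])
handle pts [[0.6, 0.033, 0.101], [0.599, 0.014, 0.102], [0.6, 0.004, 0.097], [0.6, -0.005, 0.097], [0.599, -0.012, 0.1], [0.599, 0.049, 0.096], [0.598, 0.042, 0.097], [0.599, 0.035, 0.093], [0.598, 0.028, 0.095], [0.598, 0.021, 0.096], [0.598, 0.014, 0.093], [0.598, 0.007, 0.096], [0.598, -0.0, 0.095], [0.597, -0.007, 0.098]] 180
blue (array([ 505.5, -376.2]), array([ 34.5, 173.6]), 68.2, [[419.0, -360.0], [580.0, -424.0], [593.0, -392.0], [431.0, -328.0]]) 0.051541107658839624
orange (array([ 503.6, -195.7]), array([151.8,  73.2]), 12.5, [[422.0, -176.0], [437.0, -248.0], [586.0, -215.0], [570.0, -144.0]])
dark (array([ 636.6, -275.6]), array([39.4, 98.8]), 25.0, [[598.0, -239.0], [640.0, -329.0], [675.0, -312.0], [634.0, -222.0]])
scene
tower (array([798.5, 168. ]), array([297.3, 112.9]), 71.5, [[698.0, 45.0], [805.0, 9.0], [899.0, 291.0], [792.0, 327.0]])
roof (array([744.6, 164.7]), array([523.4, 168.5]), 42.8, [[495.0, 49.0], [610.0, -75.0], [994.0, 280.0], [879.0, 404.0]])
handle pts [[0.549, 0.004, 0.1], [0.554, 0.009, 0.101], [0.554, 0.007, 0.099], [0.551, -0.0, 0.097], [0.557, 0.005, 0.1], [0.554, -0.002, 0.098], [0.559, 0.003, 0.098], [0.553, -0.002, 0.093], [0.56, 0.003, 0.096], [0.595, 0.049, 0.099], [0.559, -0.0, 0.094], [0.556, 0.01, 0.082], [0.597, 0.047, 0.099], [0.554, -0.0, 0.085]] 115
blue (array([ 502.7, -330.6]), array([ 59.3, 180.3]), 80.7, [[409.0, -345.0], [587.0, -374.0], [596.0, -316.0], [418.0, -287.0]]) 0.052666940025864924
orange (array([nan, nan]), array([0., 0.]), 0.0, [[nan, nan], [nan, nan], [nan, nan], [nan, nan]])
dark (array([ 612.9, -230.7]), array([ 55.5, 124. ]), 50.2, [[548.0, -212.0], [643.0, -292.0], [678.0, -249.0], [583.0, -170.0]])
```

```bash
cat >> h.py <<'E'
def proj(c,P):
    K,R,t=map(np.array,(c["K"],c["R"],c["t"])); p=(np.atleast_2d(P)@R.T+t)@K.T
    return p[:,:2]/p[:,2:]
def caps(c,x0,x1,y0,y1,z=.06):
    """centres of white blobs inside a world window, at height z"""
    hsv=cv2.cvtColor(c["color"],cv2.COLOR_BGR2HSV)
    m=((hsv[...,1]<75)&(hsv[...,2]>130)).astype(np.uint8)
    n,_,st,ce=cv2.connectedComponentsWithStats(m)
    P=np.array([ray(c,ce[i],z)[:2] for i in range(1,n) if 5<st[i,4]<120])
    return P[(P[:,0]>x0)&(P[:,0]<x1)&(P[:,1]>y0)&(P[:,1]<y1)]
def T(o,yaw,P):
    a=np.array(P,float); cy,s=np.cos(yaw),np.sin(yaw)
    return np.c_[o[0]+cy*a[:,0]-s*a[:,1],o[1]+s*a[:,0]+cy*a[:,1],a[:,2]]
E
python3 - <<'E'
from h import *
o=(.641,.080); yaw=np.radians(9.8); out=[]
for n,b in(("top",(255,80,130,150)),("scene",(280,220,170,160))):
    c=capture(n); P=caps(c,.40,.62,-.42,-.28)
    u,s,v=np.linalg.svd(P-P.mean(0)); print(n,len(P),P.mean(0).round(4),np.degrees(np.arctan2(v[0,1],v[0,0])).round(1))
    x0,y0,w,h=b; k=3 if n=="top" else 2.3
    im=cv2.resize(c["color"][y0:y0+h,x0:x0+w],None,fx=k,fy=k,interpolation=cv2.INTER_CUBIC)
    for L,col in(([(.142,.1,.145),(.142,-.1,.145),(.227,-.1,.145),(.227,.1,.145)],(0,0,255)),([(0,.1,.097),(0,-.1,.097),(.142,-.1,.097),(.142,.1,.097)],(0,160,0)),([(-.04,.1,.097),(-.04,-.1,.097),(0,-.1,.097),(0,.1,.097)],(255,0,255)),([(-.082,-.07,.1),(-.082,-.07,.008)],(255,255,0))):
        q=((proj(c,T(o,yaw,L))-[x0,y0]+.5)*k).astype(np.int32); cv2.polylines(im,[q],True,col,1)
    out.append(im)
h=max(i.shape[0] for i in out)
cv2.imwrite("pics/ov1.png",np.hstack([cv2.copyMakeBorder(i,0,h-i.shape[0],0,0,0) for i in out])); print([i.shape for i in out])
E
```

```text
top 12 [ 0.5143 -0.34  ] 176.3
scene 12 [ 0.5125 -0.3393] -4.1
[(450, 390, 3), (368, 391, 3)]
```

View pics/ov1.png

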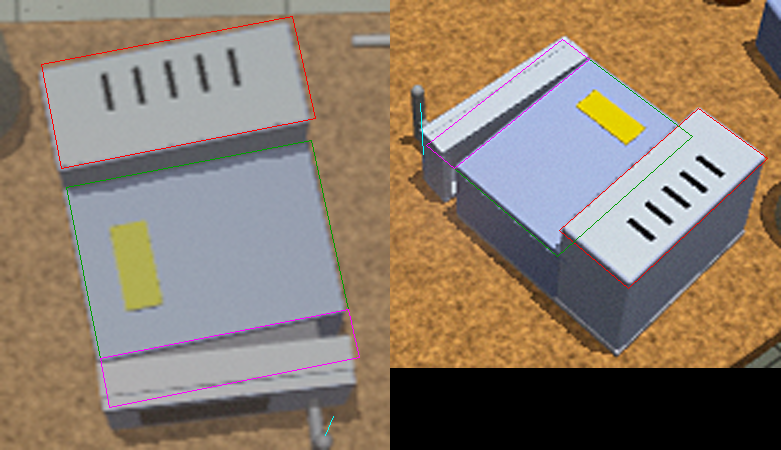

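The overlay matches in both views, so I take incubator origin (0.641, 0.080), yaw 9.8°, door ajar about 0.09 rad and handle near (0.556, 0.002). The blue rack is at (0.513, -0.340), yaw -4°.

```bash
cat >> h.py <<'E'
from scipy.spatial.transform import Rotation as Ro
O=(.641,.080); YAW=np.radians(9.8)
def plan(pts,yaw):
    """tool y axis turned yaw (deg) from world y. Prints the turn (tool, rad), then successive shifts in cm after the turn"""
    s=get_state(); w,x,y,z=s["ee_rot"]; R=Ro.from_quat([x,y,z,w]).as_matrix()
    a=np.radians(yaw); G=np.array([[-np.cos(a),-np.sin(a),0],[-np.sin(a),np.cos(a),0],[0,0,-1]]).T
    print("rot",Ro.from_matrix(R.T@G).as_rotvec().round(3)); p=s["position"]
    for q in pts:
        q=np.array(q,float); print("to",q.round(3),"cm",(G.T@(q-p)*100).round(2)); p=q
def inc(x,y,z): return T(O,YAW,[(x,y,z)])[0]
def handle(th,z):
    c,s=np.cos(th),np.sin(th); return inc(-.082*c-.17*s,.1+.082*s-.17*c,z)
E
python3 - <<'E'
from h import *
h=handle(.09,.16); print(h); plan([h,handle(.09,.075)],9.8)
E
```

```text
[0.55601029 0.00246056 0.16      ]
rot [ 0.     0.    -0.395]
to [0.556 0.002 0.16 ] cm [-29.83 -69.22   9.  ]
to [0.556 0.002 0.075] cm [0.  0.  8.5]
```

```bash
python3 -m handwheel '0 0 0 0 0 -.13 1; 0 0 0 0 0 -.13 1; 0 0 0 0 0 -.135 1; -1.86 -4.33 .5 0 0 0 1; -1.86 -4.33 .5 0 0 0 1; -1.86 -4.33 .5 0 0 0 1; -1.86 -4.33 .5 0 0 0 1; -1.86 -4.33 .5 0 0 0 1; -1.86 -4.33 .5 0 0 0 1; -1.86 -4.33 .5 0 0 0 1; -1.86 -4.33 .5 0 0 0 1; -1.86 -4.33 .5 0 0 0 1; -1.86 -4.33 .5 0 0 0 1; -1.86 -4.33 .5 0 0 0 1; -1.86 -4.33 .5 0 0 0 1; -1.86 -4.33 .5 0 0 0 1; -1.86 -4.33 .5 0 0 0 1; -1.86 -4.33 .5 0 0 0 1; -1.86 -4.33 .5 0 0 0 1' 40
python3 - <<'E'
from h import *
plan([handle(.09,.16),handle(.09,.075)],9.8)
c=capture("top"); print([(ray(c,r["at"],.075),r["conf"]) for r in pinpoint("door_handle",c)])
c=capture("scene"); print([(ray(c,r["at"],.075),r["conf"]) for r in pinpoint("door_handle",c)])
x,y=np.clip(proj(c,[handle(.09,.1)])[0].astype(int)-60,0,None); cv2.imwrite("pics/h1.png",cv2.resize(c["color"][y:y+120,x:x+120],None,fx=4,fy=4))
E
```

```text
time_s: 3.38
position: [0.5565, 0.0006, 0.17]
ee_rot: [0.0, -0.086, 0.996, 0.0]
ft_force: [0.2, 0.4, -0.9]
gripper_width: 1.002
finger_force: 0.0
rot [0.    0.001 0.   ]
to [0.556 0.002 0.16 ] cm [0.02 0.19 1.  ]
to [0.556 0.002 0.075] cm [0.  0.  8.5]
[(array([0.62554341, 0.08823247, 0.075     ]), 0.26)]
[(array([0.55057011, 0.00218407, 0.075     ]), 0.74)]
```

View pics/h1.png

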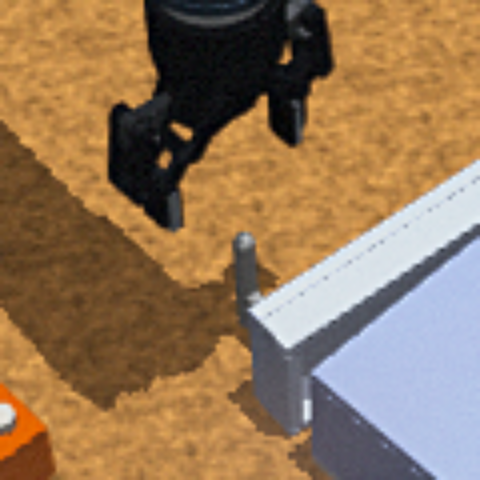

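The bar stands between and below the open fingers, so I descend, close and pull.

```bash
python3 -m handwheel '.2 .2 2 0 0 0 1; 0 0 2.5 0 0 0 1; 0 0 2.5 0 0 0 1; 0 0 2.5 0 0 0 1; 0 0 0 0 0 0 1; 0 0 0 0 0 0 0; 0 0 0 0 0 0 0; 0 0 0 0 0 0 0; 0 0 0 0 0 0 0; 0 0 0 0 0 0 0; 0 0 0 0 0 0 0; 0 0 0 0 0 0 0' 40
python3 - <<'E'
from h import *
plan([handle(t,.075) for t in np.linspace(.09,1.7,18)],9.8)
E
```

```text
time_s: 5.08
position: [0.5542, 0.0043, 0.0756]
ee_rot: [0.001, -0.086, 0.996, 0.0]
ft_force: [2.0, 4.7, 5.5]
gripper_width: 0.156
finger_force: 39.2
rot [0.001 0.002 0.001]
to [0.556 0.002 0.075] cm [-0.15 -0.21  0.06]
to [0.54  0.01  0.075] cm [1.49 0.99 0.  ]
to [0.524 0.018 0.075] cm [1.39 1.13 0.  ]
to [0.509 0.029 0.075] cm [1.28 1.25 0.  ]
to [0.496 0.04  0.075] cm [1.15 1.37 0.  ]
to [0.483 0.053 0.075] cm [1.02 1.47 0.  ]
to [0.472 0.067 0.075] cm [0.87 1.56 0.  ]
to [0.462 0.082 0.075] cm [0.72 1.63 0.  ]
to [0.454 0.097 0.075] cm [0.56 1.7  0.  ]
to [0.447 0.114 0.075] cm [0.4  1.74 0.  ]
to [0.441 0.131 0.075] cm [0.23 1.77 0.  ]
to [0.438 0.148 0.075] cm [0.07 1.79 0.  ]
to [0.436 0.166 0.075] cm [-0.1   1.78  0.  ]
to [0.435 0.184 0.075] cm [-0.27  1.77  0.  ]
to [0.437 0.202 0.075] cm [-0.44  1.73  0.  ]
to [0.44  0.219 0.075] cm [-0.6   1.68  0.  ]
to [0.444 0.237 0.075] cm [-0.76  1.62  0.  ]
to [0.451 0.253 0.075] cm [-0.91  1.54  0.  ]
```

```bash
python3 -m handwheel '1.4 .9 0 0 0 0 0; 1.4 1.1 0 0 0 0 0; 1.3 1.25 0 0 0 0 0; 1.15 1.35 0 0 0 0 0; 1 1.5 0 0 0 0 0; .9 1.55 0 0 0 0 0; .7 1.6 0 0 0 0 0; .55 1.7 0 0 0 0 0; .4 1.75 0 0 0 0 0' 40
python3 - <<'E'
from h import *
plan([handle(t,.075) for t in (.85,.95,1.7)],9.8)
E
```

```text
time_s: 6.2
position: [0.443, 0.1119, 0.0751]
ee_rot: [-0.002, -0.084, 0.996, -0.001]
ft_force: [-2.6, -3.5, 10.8]
gripper_width: 0.148
finger_force: 41.7
rot [-0.002 -0.004 -0.002]
to [0.453 0.098 0.075] cm [-0.78 -1.57  0.01]
to [0.446 0.115 0.075] cm [0.41 1.84 0.  ]
to [0.451 0.253 0.075] cm [-2.8  13.54  0.  ]
```

```bash
python3 -m handwheel '.2 1.75 0 0 0 0 0; 0 1.8 0 0 0 0 0; -.15 1.8 0 0 0 0 0; -.3 1.75 0 0 0 0 0; -.5 1.7 0 0 0 0 0; -.65 1.65 0 0 0 0 0; -.8 1.6 0 0 0 0 0; -.8 1.3 0 0 0 0 0; 0 0 0 0 0 0 0; 0 0 0 0 0 0 .35; 0 0 0 0 0 0 .35; 0 0 0 0 0 0 .35; 0 0 0 0 0 0 .35' 40
python3 - <<'E'
from h import *
for n in("top","scene"):
    c=capture(n); cv2.imwrite(f"pics/{n}2.png",c["color"])
    print([(ray(c,r["at"],.075).round(3),round(r["conf"],2)) for r in pinpoint("door_handle",c)])
print([(t,handle(t,0)[:2].round(3)) for t in(1.4,1.5,1.6,1.7)])
E
```

```text
time_s: 7.82
position: [0.4518, 0.2499, 0.0749]
ee_rot: [-0.0, -0.085, 0.996, -0.0]
ft_force: [0.3, -0.2, 0.5]
gripper_width: 0.353
finger_force: 0.0
[]
[(array([0.446, 0.235, 0.075]), 0.97)]
[(1.4, array([0.436, 0.199])), (1.5, array([0.439, 0.217])), (1.6, array([0.444, 0.236])), (1.7, array([0.451, 0.253]))]
```

View pics/scene2.png

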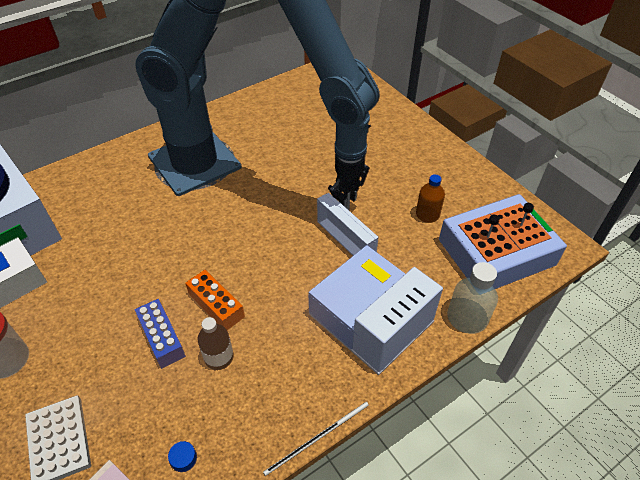

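The door stands open at about 1.65 rad, at (347,225) in the scene image, with the bystanders untouched. I lift and move over to the rack.

```bash
python3 -m handwheel '0 0 -3 0 0 0 .35; 0 0 -3 0 0 0 .35; 0 0 -3 0 0 0 .35; 0 0 -3 0 0 0 .6' 40
python3 - <<'E'
from h import *
c=np.radians(-4.1); g=np.array([.5134-.045*np.cos(c),-.3397-.045*np.sin(c)])
plan([[*g,.19],[*g,.046]],-4.1)
E
```

```text
time_s: 8.52
position: [0.4516, 0.2502, 0.196]
ee_rot: [0.0, -0.086, 0.996, -0.0]
ft_force: [-0.9, 0.3, -0.3]
gripper_width: 0.552
finger_force: 0.0
rot [-0.     0.     0.243]
to [ 0.469 -0.336  0.19 ] cm [ -5.88 -58.4    0.6 ]
to [ 0.469 -0.336  0.046] cm [ 0.   0.  14.4]
```

```bash
python3 -m handwheel '0 0 0 0 0 .12 1; 0 0 0 0 0 .123 1; -.42 -4.17 0 0 0 0 1; -.42 -4.17 0 0 0 0 1; -.42 -4.17 0 0 0 0 1; -.42 -4.17 0 0 0 0 1; -.42 -4.17 0 0 0 0 1; -.42 -4.17 0 0 0 0 1; -.42 -4.17 0 0 0 0 1; -.42 -4.17 0 0 0 0 1; -.42 -4.17 0 0 0 0 1; -.42 -4.17 0 0 0 0 1; -.42 -4.17 0 0 0 0 1; -.42 -4.17 0 0 0 0 1; -.42 -4.17 0 0 0 0 1; -.42 -4.17 0 0 0 0 1; 0 0 0 0 0 0 1'
python3 - <<'E'
from h import *
c=capture("scene"); P=caps(c,.40,.62,-.42,-.28); print(len(P),P.mean(0))
c=np.radians(-4.1); g=np.array([.5134-.045*np.cos(c),-.3397-.045*np.sin(c)])
plan([[*g,.046]],-4.1)
E
```

```text
time_s: 10.65
position: [0.4673, -0.3401, 0.1952]
ee_rot: [0.0, 0.038, 0.999, -0.001]
ft_force: [0.4, -0.1, -0.2]
gripper_width: 0.997
finger_force: 0.0
12 [ 0.51277378 -0.33928229]
rot [-0.    -0.    -0.003]
to [ 0.469 -0.336  0.046] cm [-0.06  0.11 14.88]
```

```bash
python3 -m handwheel '0 .1 3 0 0 0 1; 0 0 3 0 0 0 1; 0 0 3 0 0 0 1; 0 0 3 0 0 0 1; 0 0 2 0 0 0 1; 0 0 .9 0 0 0 1; 0 0 0 0 0 0 1; 0 0 0 0 0 0 0; 0 0 0 0 0 0 0; 0 0 0 0 0 0 0; 0 0 0 0 0 0 0; 0 0 0 0 0 0 0' 90
python3 -m handwheel '0 0 -1.5 0 0 0 0; 0 0 -2.5 0 0 0 0; 0 0 -3 0 0 0 0; 0 0 -3 0 0 0 0; 0 0 0 0 0 0 0'
python3 - <<'E'
from h import *
for n,b in(("top",(400,180,150,130)),("scene",(110,240,150,140))):
    c=capture(n); x,y,w,h=b; cv2.imwrite(f"pics/{n}3.png",cv2.resize(c["color"][y:y+h,x:x+w],None,fx=4,fy=4))
    P=caps(c,.38,.68,-.46,-.26,.15); print(len(P),P.mean(0))
E
```

```text
time_s: 12.2
position: [0.4693, -0.336, 0.0476]
ee_rot: [0.001, 0.036, 0.999, -0.001]
ft_force: [-0.8, 0.7, 5.8]
gripper_width: 0.68
finger_force: 97.1
time_s: 12.82
position: [0.47, -0.3363, 0.149]
ee_rot: [0.002, 0.036, 0.999, -0.001]
ft_force: [0.5, -0.6, -1.6]
gripper_width: 0.68
finger_force: 96.6
7 [ 0.54396949 -0.34494438]
12 [ 0.50548462 -0.33790277]
```

View pics/scene3.png

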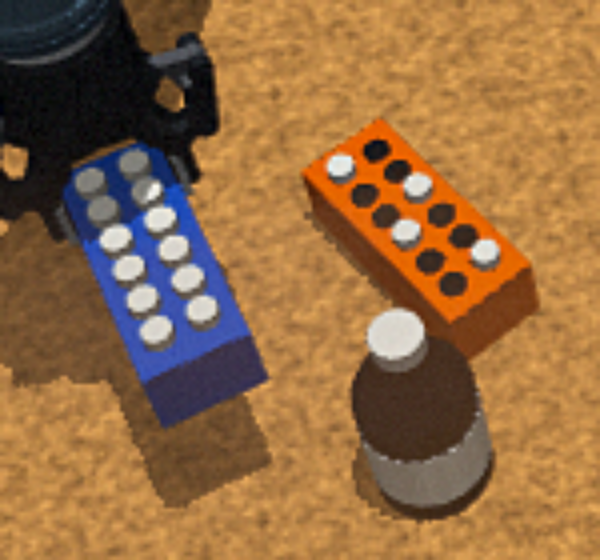

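```bash
python3 -m handwheel '2 0 0 0 0 0 0; 2 0 0 0 0 0 0; 0 0 0 0 0 -.08 0; 0 0 0 0 0 -.08 0; 0 0 0 0 0 -.08 0; 0 0 0 0 0 0 0'
python3 - <<'E'
from h import *
plan([[.44,-.336,.149],inc(-.16,0,.149),inc(-.16,0,.0476+.014)],9.8)
E
```

```text
time_s: 13.68
position: [0.4279, -0.3319, 0.145]
ee_rot: [-0.001, -0.084, 0.996, 0.001]
ft_force: [0.0, -0.8, -1.6]
gripper_width: 0.68
finger_force: 96.5
rot [ 0.002 -0.001 -0.004]
to [ 0.44  -0.336  0.149] cm [-1.12 -0.61 -0.4 ]
to [0.483 0.053 0.149] cm [-10.89  37.57   0.  ]
to [0.483 0.053 0.062] cm [0.   0.   8.74]
```

```bash
python3 -m handwheel '-1 3.08 0 0 0 0 0; -1 3.08 0 0 0 0 0; -1 3.08 0 0 0 0 0; -1 3.08 0 0 0 0 0; -1 3.08 0 0 0 0 0; -1 3.08 0 0 0 0 0; -1 3.08 0 0 0 0 0; -1 3.08 0 0 0 0 0; -1 3.08 0 0 0 0 0; -1 3.08 0 0 0 0 0; -1 3.08 0 0 0 0 0; -1 3.08 0 0 0 0 0; 0 0 2.5 0 0 0 0; 0 0 2.5 0 0 0 0; 0 0 2 0 0 0 0; 0 0 0 0 0 0 0'
python3 - <<'E'
from h import *
plan([inc(-.16,0,.0476+.014)],9.8)
tcp=get_state()["position"]; out=[]
for n in("top","scene"):
    c=capture(n); b=proj(c,[tcp+[.08,0,0]])[0].astype(int)-[65,65]; x,y=b
    im=cv2.resize(c["color"][y:y+130,x:x+130],None,fx=3,fy=3)
    zb=tcp[2]-.0476
    for L,col in(([(-.03,-.03,zb+.05),(.12,-.03,zb+.05),(.12,.03,zb+.05),(-.03,.03,zb+.05)],(0,0,255)),([(-.03,-.03,zb),(.12,-.03,zb),(.12,.03,zb),(-.03,.03,zb)],(0,255,255))):
        cv2.polylines(im,[((proj(c,T(tcp,YAW,L))-b+.5)*3).astype(np.int32)],True,col,1)
    q=((proj(c,T(O,YAW,[(0,.1,.097),(0,-.1,.097),(.142,-.1,.097),(.142,.1,.097)]))-b+.5)*3).astype(np.int32); cv2.polylines(im,[q],True,(0,160,0),1)
    out.append(im)
cv2.imwrite("pics/m4.png",np.hstack(out))
E
```

```text
time_s: 15.68
position: [0.4835, 0.0518, 0.0745]
ee_rot: [-0.002, -0.083, 0.997, -0.0]
ft_force: [0.4, 0.0, -1.8]
gripper_width: 0.682
finger_force: 96.7
rot [-0.    -0.004 -0.004]
to [0.483 0.053 0.062] cm [-0.    0.09  1.29]
```

View pics/m4.png

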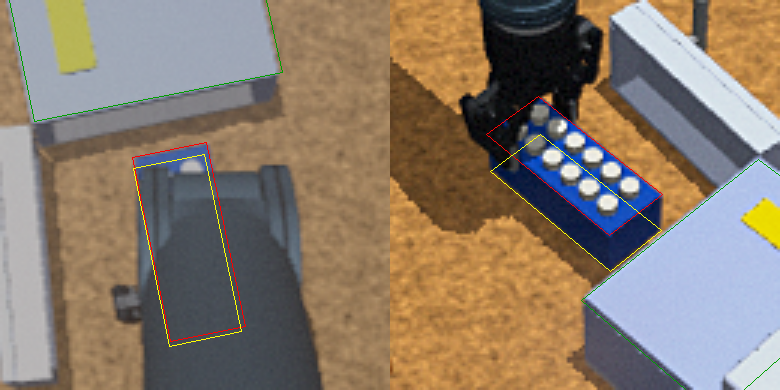

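The held rack matches its model outline, level and in line with the mouth. Insert.

```bash
python3 -m handwheel '0 .1 1.25 0 0 0 0; 0 0 0 0 0 0 0; -1.5 0 0 0 0 0 0; -1.5 0 0 0 0 0 0; -1.5 0 0 0 0 0 0; -1.5 0 0 0 0 0 0; 0 0 0 0 0 0 0'
python3 -c "
from h import *
plan([inc(-.03,0,.0615)],9.8)"
```

```text
time_s: 16.65
position: [0.5462, 0.0636, 0.0639]
ee_rot: [0.001, -0.084, 0.996, 0.0]
ft_force: [-0.8, -0.5, -1.4]
gripper_width: 0.677
finger_force: 96.8
rot [-0.     0.003 -0.003]
to [0.611 0.075 0.062] cm [-6.62  0.01  0.24]
```

```bash
python3 -m handwheel '-1.3 0 .1 0 0 0 0; -1.3 0 0 0 0 0 0; -1.3 0 0 0 0 0 0; -1.3 0 0 0 0 0 0; -1.3 0 0 0 0 0 0; 0 0 0 0 0 0 0'
python3 -m handwheel '0 0 .3 0 0 0 0; 0 0 .3 0 0 0 0; 0 0 0 0 0 0 0'
python3 -c "
from h import *
plan([inc(-.03,0,.0556)],9.8)"
```

```text
time_s: 17.4
position: [0.6093, 0.0743, 0.0625]
ee_rot: [0.001, -0.084, 0.996, -0.0]
ft_force: [0.2, -0.2, -2.4]
gripper_width: 0.677
finger_force: 96.8
time_s: 17.77
position: [0.6076, 0.0739, 0.0562]
ee_rot: [-0.0, -0.084, 0.996, -0.0]
ft_force: [-0.8, -0.6, -2.1]
gripper_width: 0.676
finger_force: 96.9
rot [ 0.    -0.001 -0.003]
to [0.611 0.075 0.056] cm [-0.39  0.03  0.06]
```

```bash
python3 -m handwheel '0 0 .05 0 0 0 .85; 0 0 0 0 0 0 .9; 0 0 0 0 0 0 .9; 0 0 0 0 0 0 .9; 0 0 -2 0 0 0 .9; 0 0 -2.5 0 0 0 .9; 0 0 -2.5 0 0 0 .9; 3 0 0 0 0 0 0; 3 0 0 0 0 0 0; 3 0 0 0 0 0 0; 0 0 0 0 0 0 0; 0 0 2.5 0 0 0 0; 0 0 2.5 0 0 0 0; 0 0 2.2 0 0 0 0; 0 0 0 0 0 0 0' 40
python3 - <<'E'
from h import *
plan([inc(-.019,0,.053)],9.8)
c=capture("scene"); cv2.imwrite("pics/s5.png",cv2.resize(c["color"][170:370,230:450],None,fx=3,fy=3))
E
```

```text
time_s: 19.65
position: [0.5197, 0.059, 0.0536]
ee_rot: [-0.001, -0.084, 0.996, -0.0]
ft_force: [-0.6, -0.5, 0.3]
gripper_width: 0.002
finger_force: 0.0
rot [-0.    -0.001 -0.003]
to [0.622 0.077 0.053] cm [-1.042e+01  1.000e-02  6.000e-02]
```

View pics/s5.png

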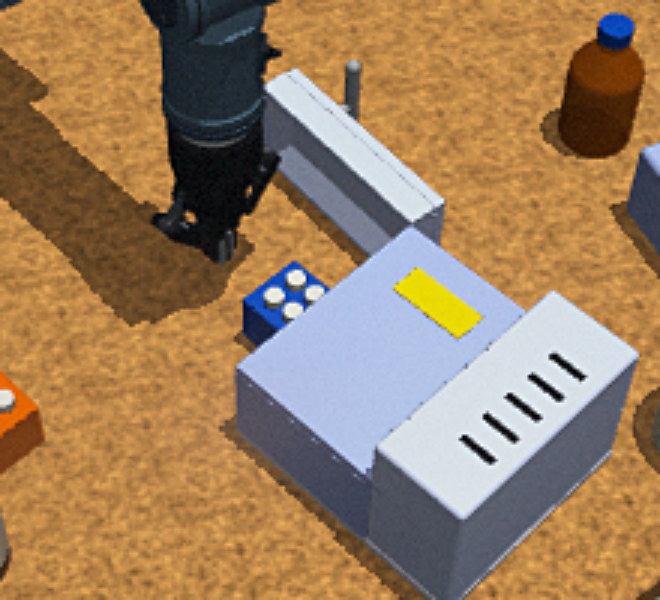

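The rack sits level on the chamber floor with its near end showing at (275,300), and the door is clear. I push it home.

```bash
python3 -m handwheel '-1.5 0 0 0 0 0 0; -1 0 0 0 0 0 0; -.8 0 0 0 0 0 0; -.8 0 0 0 0 0 0; -.8 0 0 0 0 0 0; -.8 0 0 0 0 0 0; -.8 0 0 0 0 0 0; -.8 0 0 0 0 0 0; -.8 0 0 0 0 0 0; -.6 0 0 0 0 0 0; 0 0 0 0 0 0 0'
python3 -m handwheel '-.4 0 0 0 0 0 0; -.4 0 0 0 0 0 0; 0 0 0 0 0 0 0'
python3 -c "
from h import *
plan([inc(-.019,0,.053)],9.8)"
```

```text
time_s: 21.08
position: [0.606, 0.0736, 0.0541]
ee_rot: [0.001, -0.084, 0.996, -0.0]
ft_force: [0.6, -0.4, 0.3]
gripper_width: 0.002
finger_force: 0.0
time_s: 21.45
position: [0.6136, 0.075, 0.0541]
ee_rot: [0.0, -0.084, 0.996, 0.0]
ft_force: [1.0, 0.0, -0.6]
gripper_width: 0.001
finger_force: 0.0
rot [-0.     0.001 -0.003]
to [0.622 0.077 0.053] cm [-0.88  0.03  0.11]
```

```bash
python3 -m handwheel '-.3 0 0 0 0 0 0; -.3 0 0 0 0 0 0; 0 0 0 0 0 0 0'
python3 -m handwheel '-.2 0 0 0 0 0 0; 0 0 0 0 0 0 0'
python3 -m handwheel '-.15 0 0 0 0 0 0; 0 0 0 0 0 0 0'
python3 - <<'E'
from h import *
plan([inc(-.019,0,.053)],9.8)
c=capture("scene"); cv2.imwrite("pics/s6.png",cv2.resize(c["color"][190:340,270:420],None,fx=4,fy=4))
E
```

```text
time_s: 21.82
position: [0.6195, 0.076, 0.0541]
ee_rot: [0.0, -0.084, 0.996, -0.0]
ft_force: [1.0, 0.6, 0.5]
gripper_width: 0.004
finger_force: 0.0
time_s: 22.08
position: [0.6211, 0.0762, 0.054]
ee_rot: [0.0, -0.084, 0.996, -0.0]
ft_force: [-0.4, -0.3, 0.1]
gripper_width: -0.001
finger_force: 0.2
time_s: 22.32
position: [0.6213, 0.0763, 0.0538]
ee_rot: [-0.001, -0.084, 0.996, -0.0]
ft_force: [-4.8, -1.1, 4.3]
gripper_width: 0.0
finger_force: 2.6
rot [ 0.    -0.002 -0.003]
to [0.622 0.077 0.053] cm [-0.1   0.03  0.08]
```

View pics/s6.png

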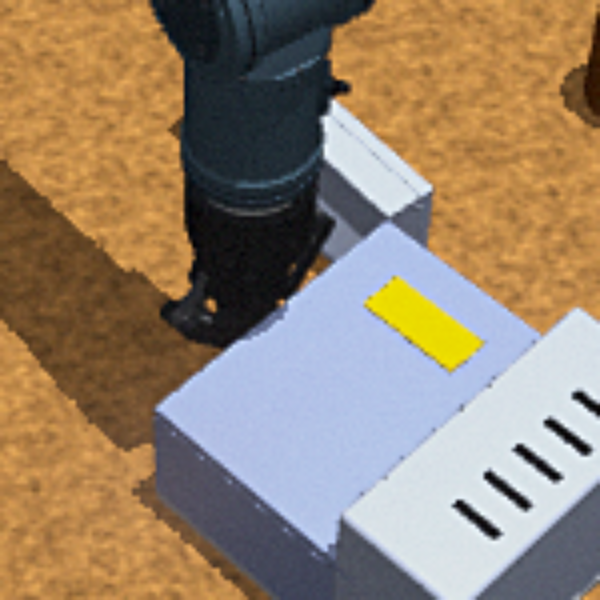

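A firm stop came where the rear wall is expected. I back off and check.

```bash
python3 -m handwheel '1 0 0 0 0 0 0; 3 0 0 0 0 0 0; 4 0 0 0 0 0 0; 4 0 0 0 0 0 0; 2 0 -3 0 0 0 0; 0 0 -4 0 0 0 0; 0 0 -5 0 0 0 0; 0 -5 -3 0 0 0 0; 0 -5 0 0 0 0 0; 0 -5 0 0 0 0 0; 0 0 0 0 0 0 0'
python3 - <<'E'
from h import *
c=capture("scene")
print([(ray(c,r["at"],.075).round(3),r["conf"]) for r in pinpoint("door_handle",c)])
im=c["color"][190:340,270:420].copy(); im=cv2.resize(im,None,fx=4,fy=4)
L=[(-.008,-.03,.058),(.142,-.03,.058),(.142,.03,.058),(-.008,.03,.058)]
cv2.polylines(im,[((proj(c,T(O,YAW,L))-[270,190]+.5)*4).astype(np.int32)],True,(0,0,255),1)
top=capture("top")["color"][130:260,240:400]
cv2.imwrite("pics/s7.png",im); 
hsv=cv2.cvtColor(top,cv2.COLOR_BGR2HSV)
cv2.imwrite("pics/t7.png",np.hstack([im[:520,:400],cv2.resize(top,None,fx=2.5,fy=2.5)[:520] if 0 else cv2.resize(top,(400,325),interpolation=cv2.INTER_CUBIC)]) if 0 else np.hstack([im[100:425,:400],cv2.resize(top,(400,325))]))
E
```

```text
time_s: 23.75
position: [0.5098, -0.0997, 0.2046]
ee_rot: [0.001, -0.08, 0.997, -0.001]
ft_force: [-0.2, 1.2, -0.8]
gripper_width: -0.0
finger_force: 0.0
[(array([0.455, 0.241, 0.075]), 0.88)]
```

View pics/t7.png

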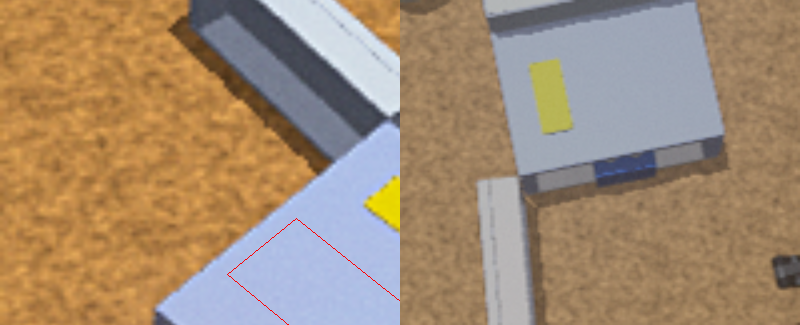

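In the top view the rack's blue end sits at the mouth at (625,165), square and centred on the floor. The door stands open at (505,250).

```bash
python3 -c "
from workcell import *
print(finish_job())"
```

```text
the job is handed in; nothing more can be done
None
```

I handed the job in at about 24 s: the blue rack is home against the rear wall, upright and lengthwise, the door is open about 1.65 rad, and I saw no sign of the orange rack or bottles moving; the call returned no verdict.

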